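Shake the returned bush cases and sort empty from not empty

TASK

Two closed bush cases on the sloping rack are meant to be empty, but either one, or neither, may still have a bush in it. Take them off one at a time and, holding each in the air, shake it by tipping it well over end to end, to and fro twice, and feel for a rolling weight; then set it down flat, without dropping it, in the blue returns tray if it is empty or in the orange hold tray if something is still inside. Leave everything else on the table where it is.

Things in the scene. Friction and masses are not known exactly. Their poses are not given: they have to be found in the camera images.
- case_1_mid (a point): Centre (half-way up) of a closed plastic bush case: 120 mm long (x) x 56 wide (y) x 50 high (z); dark grey body, light grey lid, white label on top, orange latch at each end; the lid stays shut. At the start it lies on the rack's slope, x pointing up the slope away from the robot; take it across its 56 mm width. Empty it weighs 110 to 150 g.
- case_2_mid (a point): Centre of the second case, identical to the first, in the other lane. A bush left in a case is a bronze sleeve 36 mm across and 40 mm long, 160 to 200 g: it lies crosswise and rolls up to 78 mm from end to end when the case is tipped. Either case, or neither, may hold one; it cannot be seen.
- rack: Fixed aluminium rack, 540 mm wide (y), 170 deep (x); origin on the table under the deck's middle, x away from the robot. The deck slopes 28 degrees, rising away from the robot; a 20 mm stop at its low edge holds the cases. Case lanes at y = 0 and 150 mm; at y = -150 a closed blue stock box with white lid is fixed on it (84 wide, 54 high; leave it). Posts at y = +-260 mm carry a light bar.
- bar_mid (a point): Middle of the underside of the fixed dark light bar that runs along the rack's y over the row: 540 mm long, 30 deep (x), 22 high, underside 260 mm above the table, centre line about 12 mm behind the case centres. It bars the way straight down: come in and leave square to the slope, the tool tilted about 28 degrees, fingers pointing down and away from the robot.
- returns_tray: Blue tray, fixed, for empty cases: 180 mm (x) x 250 mm (y), floor 5 mm thick, walls 5 mm thick and 26 mm high; origin under its centre on the table. Both cases fit side by side with their length along the tray's x, at y = +-55 mm. It stands left or right of the robot, changing places with the hold tray.
- hold_tray: Orange tray, fixed, for cases that still hold something: same size and origin as the blue tray.
- ring_gauge: Bystander: loose steel setting ring lying on the table, 90 mm across, 22 mm high; origin under its centre.
- driver: Bystander: loose screwdriver with orange handle, 170 mm long, lying on the table; x runs along it.
- cleaner: Bystander: loose upright bottle, 56 mm across, 140 mm high; origin under its centre.
- stylus_box: Bystander: loose flat black box, 100 x 70 x 24 mm; origin under its centre.
- clamp_knob: Bystander: loose clamp knob standing on its steel stud, black head 52 mm across, 56 mm high; origin under its centre.
Mind the look-alikes: they are no part of the job. Leave any pink or purple look-alike of the part that bears case_2_mid alone.

How it is judged:
On the way, in this order (a step that is already met when the one before it is completed fails the run):
1. a case, held in the air, is tipped with the end that faced up the slope at least 14 degrees down (((height (world z) of case_1_mid above 0.09 m and distance of case_1_mid from where it was at the start of the episode above 0.04 m and contact force between case_1 and rack below 0.05 N and contact force between the fingers and case_1 above 0.5 N and angle between case_1_mid's own x axis and vertical above 1.8108 rad) or (height (world z) of case_2_mid above 0.09 m and distance of case_2_mid from where it was at the start of the episode above 0.04 m and contact force between case_2 and rack below 0.05 N and contact force between the fingers and case_2 above 0.5 N and angle between case_2_mid's own x axis and vertical above 1.8108 rad))), for 0.05 s.
2. a case, held in the air, is tipped back the other way by at least 14 degrees (((height (world z) of case_1_mid above 0.09 m and distance of case_1_mid from where it was at the start of the episode above 0.04 m and contact force between case_1 and rack below 0.05 N and contact force between the fingers and case_1 above 0.5 N and angle between case_1_mid's own x axis and vertical below 1.3308 rad) or (height (world z) of case_2_mid above 0.09 m and distance of case_2_mid from where it was at the start of the episode above 0.04 m and contact force between case_2 and rack below 0.05 N and contact force between the fingers and case_2 above 0.5 N and angle between case_2_mid's own x axis and vertical below 1.3308 rad))), for 0.05 s.
3. a case, held in the air, is tipped the first way again (((height (world z) of case_1_mid above 0.09 m and distance of case_1_mid from where it was at the start of the episode above 0.04 m and contact force between case_1 and rack below 0.05 N and contact force between the fingers and case_1 above 0.5 N and angle between case_1_mid's own x axis and vertical above 1.8108 rad) or (height (world z) of case_2_mid above 0.09 m and distance of case_2_mid from where it was at the start of the episode above 0.04 m and contact force between case_2 and rack below 0.05 N and contact force between the fingers and case_2 above 0.5 N and angle between case_2_mid's own x axis and vertical above 1.8108 rad))), for 0.05 s.
4. one case lies flat in a tray, let go (((((x of case_1_mid in the frame of returns_tray between -0.087 and 0.087 m and y of case_1_mid in the frame of returns_tray between -0.122 and 0.122 m and height (world z) of case_1_mid below 0.042 m and angle between case_1_mid's own z axis and vertical below 0.12 rad) or (x of case_1_mid in the frame of hold_tray between -0.087 and 0.087 m and y of case_1_mid in the frame of hold_tray between -0.122 and 0.122 m and height (world z) of case_1_mid below 0.042 m and angle between case_1_mid's own z axis and vertical below 0.12 rad)) and contact force between the fingers and case_1 below 0.05 N) or (((x of case_2_mid in the frame of returns_tray between -0.087 and 0.087 m and y of case_2_mid in the frame of returns_tray between -0.122 and 0.122 m and height (world z) of case_2_mid below 0.042 m and angle between case_2_mid's own z axis and vertical below 0.12 rad) or (x of case_2_mid in the frame of hold_tray between -0.087 and 0.087 m and y of case_2_mid in the frame of hold_tray between -0.122 and 0.122 m and height (world z) of case_2_mid below 0.042 m and angle between case_2_mid's own z axis and vertical below 0.12 rad)) and contact force between the fingers and case_2 below 0.05 N))), for 0.2 s.
5. with one case in a tray, the other, held in the air, is tipped with the end that faced up the slope at least 14 degrees down ((((((x of case_1_mid in the frame of returns_tray between -0.087 and 0.087 m and y of case_1_mid in the frame of returns_tray between -0.122 and 0.122 m and height (world z) of case_1_mid below 0.042 m and angle between case_1_mid's own z axis and vertical below 0.12 rad) or (x of case_1_mid in the frame of hold_tray between -0.087 and 0.087 m and y of case_1_mid in the frame of hold_tray between -0.122 and 0.122 m and height (world z) of case_1_mid below 0.042 m and angle between case_1_mid's own z axis and vertical below 0.12 rad)) and contact force between the fingers and case_1 below 0.05 N) and (height (world z) of case_2_mid above 0.09 m and distance of case_2_mid from where it was at the start of the episode above 0.04 m and contact force between case_2 and rack below 0.05 N and contact force between the fingers and case_2 above 0.5 N and angle between case_2_mid's own x axis and vertical above 1.8108 rad)) or ((((x of case_2_mid in the frame of returns_tray between -0.087 and 0.087 m and y of case_2_mid in the frame of returns_tray between -0.122 and 0.122 m and height (world z) of case_2_mid below 0.042 m and angle between case_2_mid's own z axis and vertical below 0.12 rad) or (x of case_2_mid in the frame of hold_tray between -0.087 and 0.087 m and y of case_2_mid in the frame of hold_tray between -0.122 and 0.122 m and height (world z) of case_2_mid below 0.042 m and angle between case_2_mid's own z axis and vertical below 0.12 rad)) and contact force between the fingers and case_2 below 0.05 N) and (height (world z) of case_1_mid above 0.09 m and distance of case_1_mid from where it was at the start of the episode above 0.04 m and contact force between case_1 and rack below 0.05 N and contact force between the fingers and case_1 above 0.5 N and angle between case_1_mid's own x axis and vertical above 1.8108 rad)))), for 0.05 s.
6. with one case in a tray, the other is tipped back the other way by at least 14 degrees ((((((x of case_1_mid in the frame of returns_tray between -0.087 and 0.087 m and y of case_1_mid in the frame of returns_tray between -0.122 and 0.122 m and height (world z) of case_1_mid below 0.042 m and angle between case_1_mid's own z axis and vertical below 0.12 rad) or (x of case_1_mid in the frame of hold_tray between -0.087 and 0.087 m and y of case_1_mid in the frame of hold_tray between -0.122 and 0.122 m and height (world z) of case_1_mid below 0.042 m and angle between case_1_mid's own z axis and vertical below 0.12 rad)) and contact force between the fingers and case_1 below 0.05 N) and (height (world z) of case_2_mid above 0.09 m and distance of case_2_mid from where it was at the start of the episode above 0.04 m and contact force between case_2 and rack below 0.05 N and contact force between the fingers and case_2 above 0.5 N and angle between case_2_mid's own x axis and vertical below 1.3308 rad)) or ((((x of case_2_mid in the frame of returns_tray between -0.087 and 0.087 m and y of case_2_mid in the frame of returns_tray between -0.122 and 0.122 m and height (world z) of case_2_mid below 0.042 m and angle between case_2_mid's own z axis and vertical below 0.12 rad) or (x of case_2_mid in the frame of hold_tray between -0.087 and 0.087 m and y of case_2_mid in the frame of hold_tray between -0.122 and 0.122 m and height (world z) of case_2_mid below 0.042 m and angle between case_2_mid's own z axis and vertical below 0.12 rad)) and contact force between the fingers and case_2 below 0.05 N) and (height (world z) of case_1_mid above 0.09 m and distance of case_1_mid from where it was at the start of the episode above 0.04 m and contact force between case_1 and rack below 0.05 N and contact force between the fingers and case_1 above 0.5 N and angle between case_1_mid's own x axis and vertical below 1.3308 rad)))), for 0.05 s.
7. with one case in a tray, the other is tipped the first way again ((((((x of case_1_mid in the frame of returns_tray between -0.087 and 0.087 m and y of case_1_mid in the frame of returns_tray between -0.122 and 0.122 m and height (world z) of case_1_mid below 0.042 m and angle between case_1_mid's own z axis and vertical below 0.12 rad) or (x of case_1_mid in the frame of hold_tray between -0.087 and 0.087 m and y of case_1_mid in the frame of hold_tray between -0.122 and 0.122 m and height (world z) of case_1_mid below 0.042 m and angle between case_1_mid's own z axis and vertical below 0.12 rad)) and contact force between the fingers and case_1 below 0.05 N) and (height (world z) of case_2_mid above 0.09 m and distance of case_2_mid from where it was at the start of the episode above 0.04 m and contact force between case_2 and rack below 0.05 N and contact force between the fingers and case_2 above 0.5 N and angle between case_2_mid's own x axis and vertical above 1.8108 rad)) or ((((x of case_2_mid in the frame of returns_tray between -0.087 and 0.087 m and y of case_2_mid in the frame of returns_tray between -0.122 and 0.122 m and height (world z) of case_2_mid below 0.042 m and angle between case_2_mid's own z axis and vertical below 0.12 rad) or (x of case_2_mid in the frame of hold_tray between -0.087 and 0.087 m and y of case_2_mid in the frame of hold_tray between -0.122 and 0.122 m and height (world z) of case_2_mid below 0.042 m and angle between case_2_mid's own z axis and vertical below 0.12 rad)) and contact force between the fingers and case_2 below 0.05 N) and (height (world z) of case_1_mid above 0.09 m and distance of case_1_mid from where it was at the start of the episode above 0.04 m and contact force between case_1 and rack below 0.05 N and contact force between the fingers and case_1 above 0.5 N and angle between case_1_mid's own x axis and vertical above 1.8108 rad)))), for 0.05 s.
At the end, for the whole second after the job is handed in: Both cases lie flat (within 7 degrees), at rest, on the floor of a tray: each empty case in the blue returns tray, a case that still holds a bush in the orange hold tray, told apart by the weight on the tray floor (empty under 2 N, loaded over 2 N) ((((x of case_1_mid in the frame of returns_tray between -0.087 and 0.087 m and y of case_1_mid in the frame of returns_tray between -0.122 and 0.122 m and height (world z) of case_1_mid below 0.042 m and angle between case_1_mid's own z axis and vertical below 0.12 rad) and contact force between case_1 and returns_tray between 0.4 and 2 N) or ((x of case_1_mid in the frame of hold_tray between -0.087 and 0.087 m and y of case_1_mid in the frame of hold_tray between -0.122 and 0.122 m and height (world z) of case_1_mid below 0.042 m and angle between case_1_mid's own z axis and vertical below 0.12 rad) and contact force between case_1 and hold_tray above 2 N)) and (((x of case_2_mid in the frame of returns_tray between -0.087 and 0.087 m and y of case_2_mid in the frame of returns_tray between -0.122 and 0.122 m and height (world z) of case_2_mid below 0.042 m and angle between case_2_mid's own z axis and vertical below 0.12 rad) and contact force between case_2 and returns_tray between 0.4 and 2 N) or ((x of case_2_mid in the frame of hold_tray between -0.087 and 0.087 m and y of case_2_mid in the frame of hold_tray between -0.122 and 0.122 m and height (world z) of case_2_mid below 0.042 m and angle between case_2_mid's own z axis and vertical below 0.12 rad) and contact force between case_2 and hold_tray above 2 N)) and linear speed of each of case_1, case_2 below 0.02 m/s); the robot touches nothing.
It fails at once if case 1 is dropped (falls free from more than about 3 cm) (contact force between the fingers and case_1 below 0.01 N and linear speed of case_1 above 0.75 m/s).
It fails at once if case 2 is dropped (falls free from more than about 3 cm) (contact force between the fingers and case_2 below 0.01 N and linear speed of case_2 above 0.75 m/s).
It fails at once if a loose bystander is moved by more than 3 cm (distance of any of ring_gauge, driver, cleaner, stylus_box, clamp_knob from where it was at the start of the episode above 0.03 m).
It also fails if it takes over 72 s, if anything falls off the work surface, if the arm or the gripper's body presses on something with over 40 N, if the wrist force passes 120 N, or if a joint passes its speed limit or range.

ROBOT

A 6-joint arm with a two-finger parallel gripper is mounted at the origin on the work surface. World frame = base frame: x ahead of the robot, y to its left, z up, the work surface at z = 0. Lengths are in m, angles in rad, forces in N, time in s.
With the tool pointing down it reaches from about 0.3 to 0.875 m from the base axis. Payload 6.4 kg.
Tool frame: the origin (TCP) lies between the finger pads; the fingertips stand 25 mm ahead of it and the grasp point (between the pads) lies 6 mm ahead of it; z points along the fingers, y is the line along which they close (so a half turn about z gives the same grasp; the last joint's range is limited). The gripper opens to 85 mm and grips with 20 to 120 N. Pads are 22 mm wide; open, the fingers measure 114 mm over their backs; the gripper's body (76 mm by 85 mm) begins 54 mm behind the grasp point. The pads swing forward as they close: fully open they stand 13 mm farther back than shut.
Start: joints at [1.1, 0.181, 1.607, -0, 1.354, -0.206], TCP at [0.15, 0.555, 0.256] pointing down, gripper open.
Joint ranges: [-2.99, 2.99], [-0.89, 2.07], [0.3, 2.58], [-1.14, 4.28], [0, 2.63], [-3.12, 3.12]. Speed limits (rad/s): [2.57, 2.57, 3.01, 3.14, 3.14, 3.14].

INTERFACE

Orientations are given as a unit quaternion [w, x, y, z].
In Python, from bench import ctrl gives the robot as it stands.
- The arm moves only by the tool servo_tool, never from a script. Its argument "series" is text: rows parted by semicolons, each of 7 numbers parted by spaces: the gripper command: -1 is fully open, 1 is shut, values between are in proportion, then the shift along the tool's x, y, z in m, then the turn, a rotation vector about the tool's x, y, z in degrees. A call has 1 to 12 rows; each row is the pose to reach, as a shift and turn from the pose commanded when the call began, along the tool's axes at that moment; what a row does not reach only later rows make up. A row lasts 1/12 s, in which the tool goes at most 41.7 mm and 7.16 degrees, less where a joint would pass 70% of its speed; a pose out of reach is approached as far as the arm can. A call with a gripper value outside its range is refused whole. The fingers move at their own pace and stop on an object; the grip force is fixed at half the most. Time passes only in rows, so rows that repeat a pose let the fingers close. It gives the time, the measured TCP pose, the force, the opening and the grip force at its end, in the units of the state.
- ctrl.get_obs(): the state, without advancing time (a new reading comes with each control period).
- ctrl.camera(name): name is "scene" or "top"; returns a dict with "img" (420x560x3 uint8, red, green, blue), "z_map" (420x560 float32, m along the optical axis (not along the pixel's ray), 0 where there is no reading), "fovy" (degrees; the focal length in pixels is half the picture's height over the tangent of half this angle, whatever the lens; pixels are square), "cx", "cy" (the principal point, pixels), "extrinsics" (4x4, takes a point from camera to world coordinates). Camera axes: x right, y down, z forward; pixel columns grow to the right and rows downward; lengths in m; the calibration is good to about 2 mm. A picture is of the moment at which its call begins.
- ctrl.hand_in(): hands the job in; it is judged then, once.
The state is a dict: "time_s": time; "q": joint angles; "dq": joint speeds; "joint_efforts": joint torques, N m; "eef_pos": TCP position; "eef_rot": TCP orientation; "wrist_force": force on the tool from outside, world axes, zero at the start; "torque": the same for the moment, N m; "opening": opening from 0.0 (shut) to 1.0 (fully open); "grasp_force": force on a finger pad.
Only numpy, scipy, OpenCV 4.12 (cv2) and the standard library are available. Lean on these libraries where they do the work, as an engineer would, in place of code of your own. Each camera call takes 0.05 s, during which the arm holds its last target. There are 200 camera calls.

## Working session

There is one attempt and no reset: what is moved stays moved. The work goes in short steps, Python scripts to look and compute and a tool call to move; the robot and the scene stay as the last step left them, time stands still between calls to the robot, and variables do not carry over. Pictures are saved under pics/ and viewed, at most 10 in all, crops included, and the job is handed in when it is done.

Besides the shell and the picture viewer there is one more tool, called after "Emit:" by a JSON object that holds its "op" and its "data", one argument or row to a line. servo_tool: Moves the arm, as the interface text tells. Its arguments: {"type":"object","properties":{"series":{"type":"string"}},"required":["series"]}

```bash
mkdir -p pics; ls
cat > h.py <<'E'
import numpy as np, cv2
from bench import ctrl
from scipy.spatial.transform import Rotation as R
def cam(n):
    c=ctrl.camera(n); h=c['img'].shape[0]; c['f']=h/2/np.tan(np.radians(c['fovy'])/2); return c
def pt(c,u,v,z=None):
    if z is None:
        p=c['z_map'][int(v)-1:int(v)+2,int(u)-1:int(u)+2]; p=p[p>0]; z=np.median(p) if p.size else np.nan
    E=np.array(c['extrinsics']); return E[:3,:3]@np.array([(u-c['cx'])/c['f']*z,(v-c['cy'])/c['f']*z,z])+E[:3,3]
def cloud(c):
    v,u=np.mgrid[:420,:560]; z=c['z_map']; E=np.array(c['extrinsics'])
    P=np.stack([(u-c['cx'])/c['f']*z,(v-c['cy'])/c['f']*z,z],-1)@E[:3,:3].T+E[:3,3]; P[z<=0]=np.nan; return P
def proj(c,p):
    E=np.array(c['extrinsics']); q=E[:3,:3].T@(np.array(p)-E[:3,3]); return q[0]/q[2]*c['f']+c['cx'],q[1]/q[2]*c['f']+c['cy']
E
python3 - <<'E'
from h import *
for n in('scene','top'):
    c=cam(n); cv2.imwrite(f'pics/{n}0.png',cv2.resize(c['img'][...,::-1],(784,588),interpolation=cv2.INTER_CUBIC)); np.save(f'{n}.npy',c,allow_pickle=True)
    print(n,c['fovy'],c['cx'],c['cy'],np.round(c['extrinsics'],3).tolist(),(c['z_map']>0).mean())
print(ctrl.get_obs())
E
```

```text
pics
scene 48.17216470975176 281.8300680661113 206.44175967274037 [[0.562, 0.63, -0.536, 1.156], [0.827, -0.426, 0.367, -0.424], [0.003, -0.65, -0.76, 1.189], [0.0, 0.0, 0.0, 1.0]] 0.9940391156462585
top 52.11897002422765 279.91967041895407 212.69496402915107 [[0.016, -0.982, 0.186, 0.21], [-1.0, -0.02, -0.019, 0.06], [0.022, -0.186, -0.982, 1.499], [0.0, 0.0, 0.0, 1.0]] 0.9959098639455782
{'time_s': 0.1, 'q': array([ 1.09970356e+00,  1.81469686e-01,  1.60787795e+00, -3.14555365e-05,
        1.35378226e+00, -2.06288722e-01]), 'dq': array([ 0.00113439, -0.00150653, -0.00161931, -0.00209604,  0.00099168,
        0.00070658]), 'joint_efforts': array([ 1.56918493e-03, -4.45867431e+01, -3.52243388e+01, -2.23182496e-04,
        4.02413032e-03,  1.76972975e-05]), 'eef_pos': array([0.15027078, 0.55456092, 0.25548708]), 'eef_rot': array([-2.40892010e-04,  1.32012113e-01,  9.91247805e-01, -7.30057145e-04]), 'wrist_force': array([-0.16407701, -0.18123179, -0.07333051]), 'torque': array([ 0.03138015,  0.01239705, -0.00750598]), 'grasp_force': 0.0, 'opening': 1.0018792857539818}
```

View pics/scene0.png

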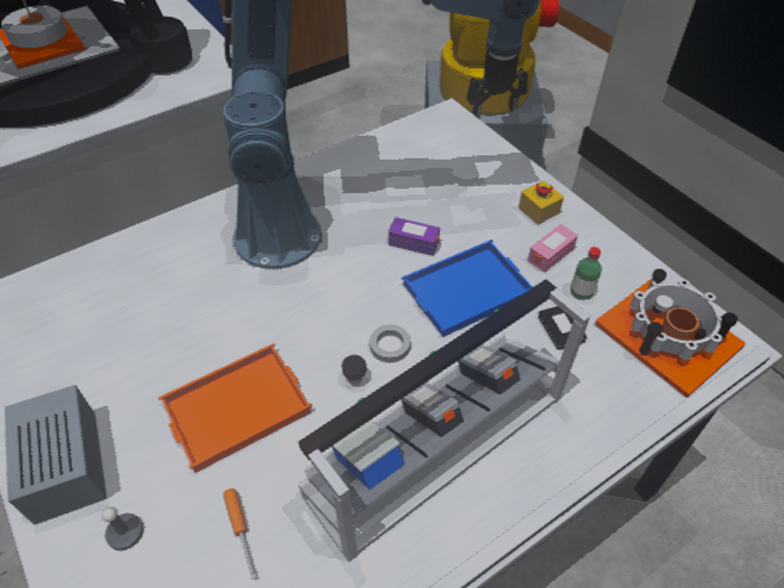

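View pics/top0.png

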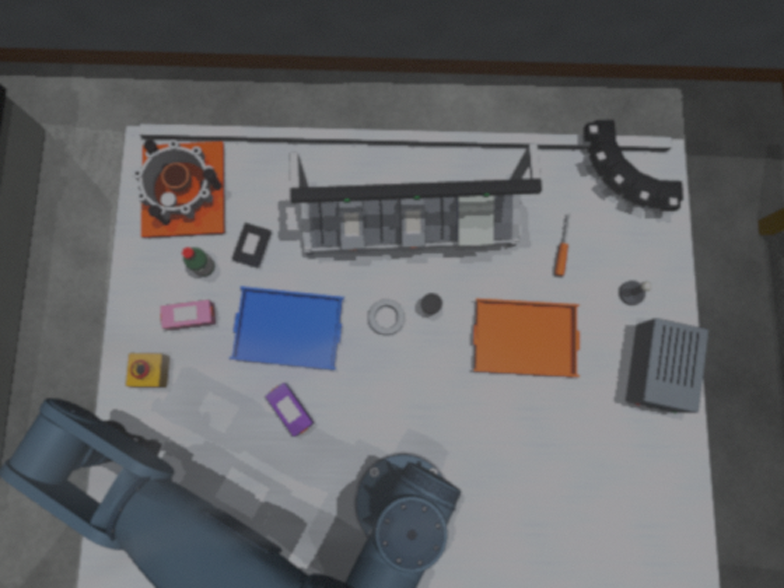

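The scene picture shows the two dark-grey cases with light lids on the rack at about (432,405) and (490,365). In the top picture they are at (413,225) and (352,225). Other things that could be taken for them, all to be left alone:
- the pink box, top (187,313)
- the purple box, top (290,410)
- the blue stock box with the white lid, top (477,220)

Next I'll measure the cases, bar and trays, and check the choice in a close crop.

Run:
```python
from h import *
s=np.load('scene.npy',allow_pickle=True).item(); t=np.load('top.npy',allow_pickle=True).item()
k=784/560
for n,c,pts in (('top',t,dict(c1lab=(352,228),c2lab=(413,227),bar1=(295,193),bar2=(540,186),barm=(417,189),blu=(289,328),org=(526,339),stopL=(310,250),stopR=(515,243),ring=(400,305),knob=(431,304),bottle=(190,254),sbox=(243,248))),
  ('scene',s,dict(c2top=(424,396),c1top=(483,356),barA=(310,440),barB=(548,290),blu=(468,286),org=(236,405)))):
    for a,(u,v) in pts.items(): print(n,a,np.round(pt(c,u/k,v/k),4))
# tray centroids by colour
P=cloud(t); hsv=cv2.cvtColor(t['img'],cv2.COLOR_RGB2HSV)
for nm,lo,hi in(('blue',100,125),('orange',5,18)):
    m=(hsv[...,0]>=lo)&(hsv[...,0]<=hi)&(hsv[...,1]>150)&(P[...,2]<.04)&(P[...,0]<.6)&(P[...,0]>.2)
    n,l,st,_=cv2.connectedComponentsWithStats(m.astype(np.uint8)); i=1+np.argmax(st[1:,4])
    r=cv2.minAreaRect(P[l==i][:,:2].astype(np.float32)); print(nm,st[i],r,np.median(P[l==i][:,2]))
# lids: plane fits
for c,nm in((t,'top'),(s,'scene')):
    P=cloud(c); 
    m=(P[...,0]>.5)&(P[...,0]<.85)&(P[...,1]>-.3)&(P[...,1]<.35)&(P[...,2]>.02)&(P[...,2]<.235)
    Q=P[m]; a=np.radians(28); w=Q[:,2]*np.cos(a)-Q[:,0]*np.sin(a)
    h,e=np.histogram(w,60); print(nm,[(round(e[i],3),int(h[i])) for i in range(60) if h[i]>40])
T=t['img'][120:190,190:400]; S=s['img'][190:370,210:420]
out=np.zeros((600,800,3),np.uint8); a=cv2.resize(T,None,fx=3.6,fy=3.6,interpolation=3); b=cv2.resize(S,None,fx=1.9,fy=1.9,interpolation=3)
out[:a.shape[0],:a.shape[1]]=a; out[255:255+b.shape[0],:b.shape[1]]=b[:345]
cv2.imwrite('pics/crop1.png',out[...,::-1])
```

```text
top c1lab [0.6376 0.1309 0.1255]
top c2lab [ 0.6444 -0.0142  0.1224]
top bar1 [0.6629 0.2457 0.2833]
top bar2 [ 0.6918 -0.2776  0.2825]
top barm [ 0.678  -0.0132  0.2839]
top blu [0.4116 0.2866 0.0059]
top org [ 0.3954 -0.3072  0.0048]
top stopL [0.6028 0.2378 0.0464]
top stopR [ 0.6331 -0.2759  0.0442]
top ring [0.4761 0.0103 0.002 ]
top knob [ 0.4708 -0.0637  0.0546]
top bottle [0.5623 0.5036 0.1379]
top sbox [0.6109 0.4098 0.0219]
scene c2top [ 0.6535 -0.0124  0.1231]
scene c1top [0.6463 0.1351 0.1261]
scene barA [ 0.6941 -0.2622  0.2824]
scene barB [0.674  0.2433 0.2811]
scene blu [0.4099 0.2986 0.0025]
scene org [ 0.3967 -0.2992  0.0026]
blue [ 172  208   71   40 2268] ((0.43280231952667236, 0.28607791662216187), (0.24630121886730194, 0.12955783307552338), 85.93742370605469) 0.004438134557984363
orange [ 339  215   72   53 3342] ((0.39763569831848145, -0.29870158433914185), (0.24958758056163788, 0.17601582407951355), 87.95092010498047) 0.004899586762324493
top [(np.float64(-0.262), 41), (np.float64(-0.26), 61), (np.float64(-0.258), 84), (np.float64(-0.255), 141), (np.float64(-0.
[... 496 characters left out ...]
 (np.float64(-0.346), 109), (np.float64(-0.342), 114), (np.float64(-0.339), 85), (np.float64(-0.335), 42), (np.float64(-0.265), 100), (np.float64(-0.262), 238), (np.float64(-0.258), 151), (np.float64(-0.255), 627), (np.float64(-0.251), 906), (np.float64(-0.248), 1054), (np.float64(-0.244), 964), (np.float64(-0.241), 640), (np.float64(-0.237), 313), (np.float64(-0.234), 223), (np.float64(-0.23), 251), (np.float64(-0.227), 189), (np.float64(-0.223), 190), (np.float64(-0.22), 181), (np.float64(-0.216), 191), (np.float64(-0.213), 155), (np.float64(-0.209), 122), (np.float64(-0.206), 130), (np.float64(-0.202), 269), (np.float64(-0.199), 1027), (np.float64(-0.195), 522), (np.float64(-0.192), 205)]
```

View pics/crop1.png

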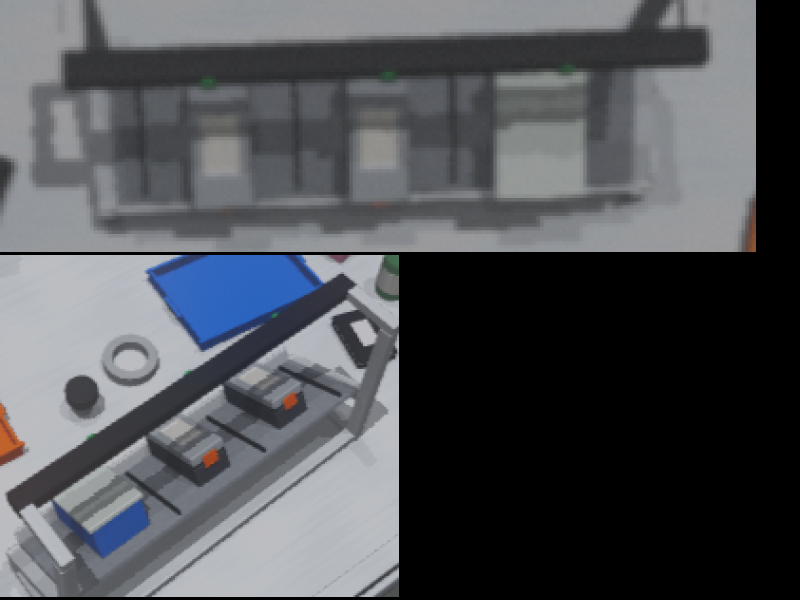

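The crop confirms the two dark cases with light lids, white labels and orange latches: case 1 at crop (220,150), case 2 at (378,150). Next I'll fit the yaw and case centres from both views.

Run:
```python
from h import *
s=np.load('scene.npy',allow_pickle=True).item(); t=np.load('top.npy',allow_pickle=True).item()
a=np.radians(28)
for c,nm in((t,'top'),(s,'scene')):
    P=cloud(c); inb=(P[...,0]>.55)&(P[...,0]<.8)&(abs(P[...,1]+.01)<.33)
    b=P[inb&(P[...,2]>.27)&(P[...,2]<.295)]; bb=b[abs(b[:,1]+.015)<.24]
    k=np.polyfit(bb[:,1],bb[:,0],1); psi=-np.arctan(k[0]); print(nm,'bar psi deg',np.degrees(psi),'x at y=-.014',np.polyval(k,-.014),'z',np.median(b[:,2]),'yext',b[:,1].min(),b[:,1].max(),cv2.minAreaRect(b[:,:2].astype(np.float32)))
    psi=np.radians(3.2)
    ex=np.array([np.cos(psi)*np.cos(a),np.sin(psi)*np.cos(a),np.sin(a)]);ey=np.array([-np.sin(psi),np.cos(psi),0]);ez=np.cross(ex,ey)
    F=np.stack([ex,ey,ez]); O=np.array([.65,-.014,.12]); Q=(P-O)@F.T
    m=inb&(P[...,2]<.24)
    w=Q[...,2][m&(abs(Q[...,0])<.09)]; 
    for lane in(0,.15,-.15):
        l=m&(abs(Q[...,1]-lane)<.045)&(abs(Q[...,2])<.012)&(abs(Q[...,0])<.1)
        q=Q[l]; wm=np.median(q[:,2]); 
        A=np.c_[q[:,:2],np.ones(len(q))]; co=np.linalg.lstsq(A,q[:,2],rcond=None)[0]
        q=q[abs(q[:,2]-wm)<.006]
        # edge extents per row/col robust
        print(lane,'w',wm,'tilt',np.round(np.degrees(co[:2]),2),'x 1/99',np.percentile(q[:,0],[.5,99.5]),'y',np.percentile(q[:,1],[1,99]),'n',len(q))
    d=m&(abs(abs(Q[...,1]-.075)-0)<.04)&(abs(Q[...,2]+.05)<.015)&(abs(Q[...,0])<.07); print('deck w',np.median(Q[d][:,2]))
    # label centroid
    for lane in(0,.15):
        l=m&(abs(Q[...,1]-lane)<.03)&(abs(Q[...,2])<.012); br=c['img'].astype(float).min(-1)
    # blue tray
P=cloud(t); hsv=cv2.cvtColor(t['img'],cv2.COLOR_RGB2HSV)
Ps=cloud(s);hs=cv2.cvtColor(s['img'],cv2.COLOR_RGB2HSV)
for nm,lo,hi in(('blue',95,130),('orange',3,20)):
  for P_,h_ in((P,hsv),(Ps,hs)):
    m=(h_[...,0]>=lo)&(h_[...,0]<=hi)&(h_[...,1]>130)&(P_[...,2]<.04)&(P_[...,0]<.56)&(P_[...,0]>.25)&(abs(P_[...,1])<.45)&(abs(P_[...,1])>.14)
    q=P_[m]; r=cv2.minAreaRect(q[:,:2].astype(np.float32)); print(nm,r,np.percentile(q[:,2],[5,50,99]))
```

```text
top bar psi deg 3.799958789942447 x at y=-.014 0.6777140204678473 z 0.28277630183755464 yext -0.2805211510942398 0.26168278849719095 ((0.7172726988792419, -0.00861889123916626), (0.11548912525177002, 0.5382891297340393), 3.8389487266540527)
0 w 0.004471472335123453 tilt [ 0.69 -0.91] x 1/99 [-0.04911063  0.06377123] y [-0.02375024  0.02984414] n 537
0.15 w 0.004920983665453546 tilt [0.11 0.53] x 1/99 [-0.05006289  0.06342478] y [0.12121397 0.1757146 ] n 543
-0.15 w 0.007352483562525315 tilt [0.14 0.4 ] x 1/99 [-0.04911722  0.06611444] y [-0.18763707 -0.10644712] n 764
deck w -0.0451010356280543
scene bar psi deg 3.6974961814070375 x at y=-.014 0.6841745590106624 z 0.28162570891283334 yext -0.2799057199294306 0.26361730868244726 ((0.719336986541748, -0.007143735885620117), (0.11423537135124207, 0.5415032505989075), 3.6180880069732666)
0 w 0.002465917422967271 tilt [-2.56  3.62] x 1/99 [-0.02760166  0.07385996] y [-0.02572508  0.02906642] n 546
0.15 w 0.002783493836806914 tilt [-1.88  4.6 ] x 1/99 [-0.03022916  0.07125098] y [0.11939231 0.17592923] n 475
-0.15 w 0.006062524543405836 tilt [-3.12  1.1 ] x 1/99 [-0.02167042  0.07573797] y [-0.1895866  -0.10703715] n 887
deck w -0.04632368543809356
blue ((0.4118172526359558, 0.2891865670681), (0.2578803300857544, 0.17609164118766785), 85.0977783203125) [-0.00064027  0.00480355  0.02908956]
blue ((0.4140552878379822, 0.2921142578125), (0.26673322916030884, 0.18688003718852997), 86.12870025634766) [-0.00096131  0.00426075  0.02876091]
orange ((0.3978480398654938, -0.3026556968688965), (0.2576272785663605, 0.17868342995643616), 87.43843841552734) [-0.00057328  0.00524783  0.03073458]
orange ((0.3884570002555847, -0.0605524480342865), (0.20446941256523132, 0.7522959113121033), 2.9612035751342773) [-0.00067559  0.00377946  0.02866607]
```

```bash
cat > g.py <<'E'
from h import *
PSI=np.radians(3.7)
def toolR(psi,pitch):  # case frame yaw psi, x-axis raised by pitch deg; tool x=-ex,y=ey,z=-ez
    a=np.radians(pitch)
    ex=np.array([np.cos(psi)*np.cos(a),np.sin(psi)*np.cos(a),np.sin(a)]);ey=np.array([-np.sin(psi),np.cos(psi),0])
    return np.stack([-ex,ey,-np.cross(ex,ey)],1)
def go(grasp,Rt,cur=None):
    """tool-frame shift(mm)/turn(deg) so that grasp point (6mm ahead of TCP) reaches grasp"""
    o=ctrl.get_obs(); q=o['eef_rot']; Rc=R.from_quat([q[1],q[2],q[3],q[0]]).as_matrix(); p=o['eef_pos']
    if cur is not None: p,Rc=cur
    tcp=np.array(grasp)-.006*Rt[:,2]
    d=Rc.T@(tcp-p); r=R.from_matrix(Rc.T@Rt).as_rotvec(degrees=True)
    print('shift',np.round(d,4),'turn',np.round(r,2),'rows',max(np.linalg.norm(d)/.0417,np.linalg.norm(r)/7.16).round(1))
    return tcp,Rt
C2=np.array([.670,-.0105,.1065]); C1=np.array([.662,.1347,.1065])
EZ=-toolR(PSI,28)[:,2]; EX=-toolR(PSI,28)[:,0]
E
python3 - <<'E'
from g import *
go(C1+.15*EZ-.02*EX,toolR(PSI,28))
E
```

```text
shift [-0.5178 -0.3007  0.0209] turn [ -4.69 -27.77 -18.47] rows 14.4
```

Emit:
{"op": "servo_tool", "data": {
  "series": "-1 -0.518 -0.301 0.021 -4.7 -27.8 -18.5;-1 -0.518 -0.301 0.021 -4.7 -27.8 -18.5;-1 -0.518 -0.301 0.021 -4.7 -27.8 -18.5;-1 -0.518 -0.301 0.021 -4.7 -27.8 -18.5;-1 -0.518 -0.301 0.021 -4.7 -27.8 -18.5;-1 -0.518 -0.301 0.021 -4.7 -27.8 -18.5;-1 -0.518 -0.301 0.021 -4.7 -27.8 -18.5;-1 -0.518 -0.301 0.021 -4.7 -27.8 -18.5;-1 -0.518 -0.301 0.021 -4.7 -27.8 -18.5;-1 -0.518 -0.301 0.021 -4.7 -27.8 -18.5;-1 -0.518 -0.301 0.021 -4.7 -27.8 -18.5;-1 -0.518 -0.301 0.021 -4.7 -27.8 -18.5"
}}

```text
time_s: 1.1
eef_pos: [0.5026, 0.1977, 0.2388]
eef_rot: [0.243, -0.031, 0.97, 0.008]
wrist_force: [1.1, 1.2, 0.1]
opening: 0.999
grasp_force: 0.0
```

Run:
```python
from g import *
go(C1+.15*EZ-.02*EX,toolR(PSI,28)); print(ctrl.get_obs())
```

```text
shift [-0.0547 -0.0731  0.0335] turn [ 0.07  0.1  -0.03] rows 2.3
{'time_s': 1.1, 'q': array([ 0.1858226 , -0.14983141,  2.05297783, -0.08165322,  0.7525724 ,
       -1.40355573]), 'dq': array([-1.09511484,  0.36871071, -0.27754832,  0.72045645, -0.2075173 ,
       -1.46659449]), 'joint_efforts': array([  4.48669285, -30.47368884, -33.41234565,  -1.3998089 ,
        -1.8048637 ,   1.89350858]), 'eef_pos': array([0.50263356, 0.19768248, 0.23875222]), 'eef_rot': array([ 0.24263254, -0.03121617,  0.96957868,  0.00849675]), 'wrist_force': array([1.13315314, 1.16064102, 0.10622177]), 'torque': array([0.03011359, 0.22173495, 0.01312363]), 'grasp_force': 0.0, 'opening': 0.9988003309118171}
```

Emit:
{"op": "servo_tool", "data": {
  "series": "-1 0 0 0 0 0 0;-1 0 0 0 0 0 0;-1 0 0 0 0 0 0"
}}

```text
time_s: 1.35
eef_pos: [0.5013, 0.1992, 0.2381]
eef_rot: [0.242, -0.031, 0.97, 0.008]
wrist_force: [-0.1, -0.5, -0.4]
opening: 1.001
grasp_force: 0.0
```

Run:
```python
from g import *
go(C1+.15*EZ-.02*EX,toolR(PSI,28)); o=ctrl.get_obs(); print(o['wrist_force'],o['torque'])
```

```text
shift [-0.0563 -0.0747  0.0335] turn [ 0.04 -0.02 -0.08] rows 2.4
[-0.13099884 -0.52986583 -0.43825122] [-0.03793944  0.20222963 -0.0322781 ]
```

Emit:
{"op": "servo_tool", "data": {
  "series": "-1 -0.056 -0.075 0.0335 0 0 0;-1 -0.056 -0.075 0.0335 0 0 0;-1 -0.056 -0.075 0.0335 0 0 0;-1 -0.066 -0.075 0.07 0 0 0;-1 -0.076 -0.075 0.11 0 0 0;-1 -0.076 -0.075 0.13 0 0 0;-1 -0.076 -0.075 0.13 0 0 0;-1 -0.076 -0.075 0.13 0 0 0"
}}

```text
time_s: 2.02
eef_pos: [0.6328, 0.1352, 0.1579]
eef_rot: [0.24, -0.033, 0.97, 0.009]
wrist_force: [-1.3, 0.6, 0.1]
opening: 1.003
grasp_force: 0.0
```

Run:
```python
from g import *
go(C1,toolR(PSI,28)); o=ctrl.get_obs(); print(o['wrist_force'],o['torque'])
s=cam('scene');t=cam('top')
a=cv2.resize(s['img'][210:300,300:440],None,fx=5.5,fy=5.5,interpolation=3)
out=np.zeros((600,800,3),np.uint8); out[:a.shape[0],:a.shape[1]]=a
cv2.imwrite('pics/c2.png',out[:500,:,::-1])
```

```text
shift [-0.0018 -0.0026  0.053 ] turn [ 0.17 -0.17  0.12] rows 1.3
[-1.25246721  0.55928628  0.10854127] [-0.05562256  0.2252865   0.01374456]
```

View pics/c2.png

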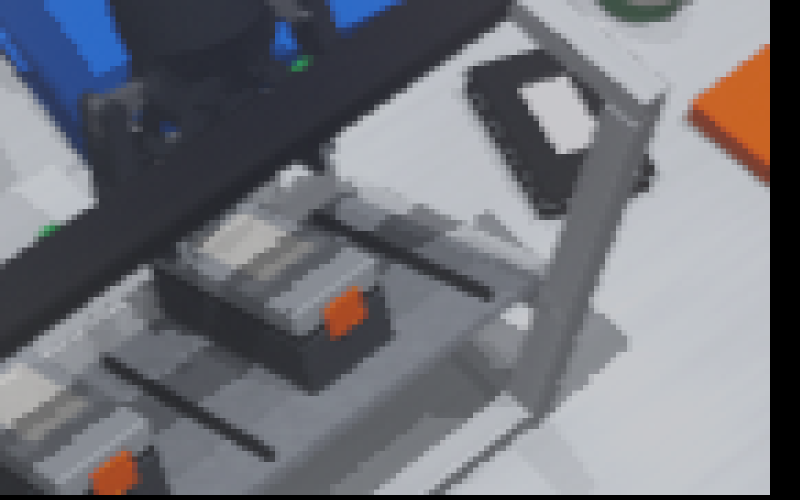

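The picture shows the case at about (270,270), with one fingertip just beyond its left side at (320,155) and the other hidden behind the bar. I'll descend and watch the force.

Emit:
{"op": "servo_tool", "data": {
  "series": "-1 -0.001 -0.002 0.015 0 0 0;-1 -0.001 -0.002 0.03 0 0 0;-1 -0.001 -0.002 0.04 0 0 0;-1 -0.001 -0.002 0.05 0 0 0;-1 -0.001 -0.002 0.05 0 0 0"
}}

```text
time_s: 2.53
eef_pos: [0.6587, 0.1332, 0.1154]
eef_rot: [0.242, -0.032, 0.97, 0.009]
wrist_force: [0.2, -0.5, 0.6]
opening: 0.997
grasp_force: 0.0
```

Run:
```python
from g import *
go(C1,toolR(PSI,28)); o=ctrl.get_obs(); print(o['wrist_force'],o['torque'])
```

```text
shift [0.0012 0.0013 0.0034] turn [0.09 0.01 0.01] rows 0.1
[ 0.1798848  -0.51611806  0.64289191] [-0.02411992  0.21726544 -0.0084265 ]
```

Emit:
{"op": "servo_tool", "data": {
  "series": "1 0 0 0 0 0 0;1 0 0 0 0 0 0;1 0 0 0 0 0 0;1 0 0 0 0 0 0;1 0 0 0 0 0 0;1 0 0 0 0 0 0;1 0 0 0 0 0 0;1 0 0 0 0 0 0"
}}

```text
time_s: 3.2
eef_pos: [0.6593, 0.1331, 0.1173]
eef_rot: [0.243, -0.031, 0.969, 0.009]
wrist_force: [-5.3, 1.0, 6.2]
opening: 0.645
grasp_force: 63.7
```

Emit:
{"op": "servo_tool", "data": {
  "series": "1 0 0 -0.008 0 0 0;1 0 0 -0.02 0 0 0;1 0 0 -0.035 0 0 0;1 0.003 0 -0.05 0 0 0;1 0.006 0 -0.065 0 0 0;1 0.01 0 -0.08 0 0 0;1 0.015 0 -0.1 0 0 0;1 0.02 0 -0.12 0 0 0;1 0.02 0 -0.14 0 0 0;1 0.02 0 -0.15 0 0 0;1 0.02 0 -0.15 0 0 0;1 0.02 0 -0.15 0 0 0"
}}

```text
time_s: 4.2
eef_pos: [0.5711, 0.1269, 0.2394]
eef_rot: [0.243, -0.031, 0.97, 0.008]
wrist_force: [0.1, 0.7, -4.1]
opening: 0.649
grasp_force: 65.9
```

Run:
```python
from g import *
o=ctrl.get_obs(); print(o['wrist_force'],o['torque'],o['eef_pos'])
go([.48,.13,.33],toolR(PSI,28))
```

```text
[ 0.12534483  0.70059486 -4.12107676] [-0.05887666  0.38411144  0.0150487 ] [0.57108491 0.12686515 0.23937881]
shift [ 0.0373  0.0091 -0.1287] turn [ 0.07  0.12 -0.01] rows 3.2
```

Emit:
{"op": "servo_tool", "data": {
  "series": "1 0.012 0.003 -0.035 0 0 0;1 0.024 0.006 -0.07 0 0 0;1 0.037 0.009 -0.105 0 0 0;1 0.037 0.009 -0.129 0 0 0;1 0.037 0.009 -0.129 0 0 0;1 0.037 0.009 -0.129 0 0 0;1 0.037 0.009 -0.129 0 0 0;1 0.037 0.009 -0.129 0 0 0"
}}

```text
time_s: 4.87
eef_pos: [0.4771, 0.1295, 0.3328]
eef_rot: [0.24, -0.031, 0.97, 0.008]
wrist_force: [0.0, 0.0, -2.6]
opening: 0.65
grasp_force: 66.0
```

```bash
cat > st.py <<'E'
from g import *
o=ctrl.get_obs(); q=o['eef_rot']; Rc=R.from_quat([q[1],q[2],q[3],q[0]]).as_matrix(); ex=-Rc[:,0]
print('F',np.round(o['wrist_force'],2),'T',np.round(o['torque'],3),'Ttool',np.round(Rc.T@o['torque'],3),'pitch',np.degrees(np.arcsin(ex[2])).round(1),'q',np.round(o['q'],2),'pos',np.round(o['eef_pos'],3))
E
python3 st.py
```

```text
F [ 0.03  0.01 -2.59] T [-0.048  0.375  0.083] Ttool [-0.018  0.377 -0.084] pitch 27.8 q [ 0.01 -0.39  2.04  0.03  1.01 -1.64] pos [0.477 0.13  0.333]
```

Emit:
{"op": "servo_tool", "data": {
  "series": "1 0 0 0 0 6 0;1 0 0 0 0 12 0;1 0 0 0 0 18 0;1 0 0 0 0 24 0;1 0 0 0 0 30 0;1 0 0 0 0 36 0;1 0 0 0 0 42 0;1 0 0 0 0 48 0;1 0 0 0 0 53 0;1 0 0 0 0 56 0;1 0 0 0 0 56 0;1 0 0 0 0 56 0"
}}

```text
time_s: 5.87
eef_pos: [0.4779, 0.1296, 0.3327]
eef_rot: [-0.242, -0.032, 0.97, -0.007]
wrist_force: [0.2, -0.5, -3.7]
opening: 0.647
grasp_force: 69.4
```

Emit:
{"op": "servo_tool", "data": {
  "series": "1 0 0 0 0 0 0;1 0 0 0 0 0 0;1 0 0 0 0 0 0;1 0 0 0 0 0 0;1 0 0 0 0 0 0;1 0 0 0 0 0 0"
}}

```text
time_s: 6.37
eef_pos: [0.4772, 0.1298, 0.3359]
eef_rot: [-0.241, -0.032, 0.97, -0.007]
wrist_force: [-0.3, -0.2, -3.1]
opening: 0.648
grasp_force: 69.4
```

```bash
python3 st.py
```

```text
F [-0.29 -0.15 -3.13] T [ 0.044 -0.358  0.025] Ttool [-0.006 -0.36  -0.032] pitch -27.9 q [ 0.03  0.27  1.41 -0.01  1.95 -1.6 ] pos [0.477 0.13  0.336]
```

Emit:
{"op": "servo_tool", "data": {
  "series": "1 0 0 0 0 -6 0;1 0 0 0 0 -12 0;1 0 0 0 0 -18 0;1 0 0 0 0 -22 0;1 0 0 0 0 -25 0;1 0 0 0 0 -25 0;1 0 0 0 0 -25 0;1 0 0 0 0 -25 0;1 0 0 0 0 -25 0;1 0 0 0 0 -25 0"
}}

```text
time_s: 7.2
eef_pos: [0.4776, 0.1297, 0.335]
eef_rot: [-0.026, -0.032, 0.999, -0.0]
wrist_force: [-0.4, 0.1, -3.7]
opening: 0.649
grasp_force: 69.4
```

```bash
python3 st.py
```

```text
F [-0.41  0.09 -3.68] T [0.02  0.019 0.047] Ttool [-0.019  0.018 -0.048] pitch -3.0 q [ 0.03 -0.02  1.67 -0.    1.55 -1.61] pos [0.478 0.13  0.335]
```

Emit:
{"op": "servo_tool", "data": {
  "series": "1 0 0 0 0 -6 0;1 0 0 0 0 -12 0;1 0 0 0 0 -18 0;1 0 0 0 0 -24 0;1 0 0 0 0 -29 0;1 0 0 0 0 -31 0;1 0 0 0 0 -31 0;1 0 0 0 0 -31 0;1 0 0 0 0 -31 0;1 0 0 0 0 -31 0;1 0 0 0 0 -31 0;1 0 0 0 0 -31 0"
}}

```text
time_s: 8.2
eef_pos: [0.4777, 0.1297, 0.3354]
eef_rot: [0.242, -0.031, 0.97, 0.008]
wrist_force: [0.3, -0.7, -4.1]
opening: 0.648
grasp_force: 69.9
```

```bash
python3 st.py
```

```text
F [ 0.29 -0.68 -4.14] T [-0.006  0.404  0.002] Ttool [-0.019  0.404  0.009] pitch 28.0 q [ 0.01 -0.39  2.03  0.03  1.01 -1.64] pos [0.478 0.13  0.335]
```

Emit:
{"op": "servo_tool", "data": {
  "series": "1 0 0 0 0 6 0;1 0 0 0 0 12 0;1 0 0 0 0 18 0;1 0 0 0 0 22 0;1 0 0 0 0 25 0;1 0 0 0 0 25 0;1 0 0 0 0 25 0;1 0 0 0 0 25 0;1 0 0 0 0 25 0;1 0 0 0 0 25 0"
}}

```text
time_s: 9.03
eef_pos: [0.4769, 0.1298, 0.3356]
eef_rot: [0.027, -0.033, 0.999, 0.002]
wrist_force: [-0.2, 0.6, -3.4]
opening: 0.645
grasp_force: 69.9
```

```bash
python3 st.py
```

```text
F [-0.22  0.58 -3.38] T [-0.014 -0.045 -0.058] Ttool [ 0.02  -0.044  0.057] pitch 3.1 q [ 0.02 -0.1   1.74  0.    1.45 -1.61] pos [0.477 0.13  0.336]
```

It's loaded: near level, the moment changes sign with the side it came from, and the weight is about 3.4 N. I'll finish the shake.

Emit:
{"op": "servo_tool", "data": {
  "series": "1 0 0 0 0 6 0;1 0 0 0 0 12 0;1 0 0 0 0 18 0;1 0 0 0 0 24 0;1 0 0 0 0 29 0;1 0 0 0 0 31 0;1 0 0 0 0 31 0;1 0 0 0 0 31 0;1 0 0 0 0 31 0;1 0 0 0 0 31 0;1 0 0 0 0 31 0"
}}

```text
time_s: 9.95
eef_pos: [0.4771, 0.1298, 0.3363]
eef_rot: [-0.24, -0.032, 0.97, -0.007]
wrist_force: [0.9, 0.3, -2.6]
opening: 0.649
grasp_force: 71.3
```

Emit:
{"op": "servo_tool", "data": {
  "series": "1 0 0 0 0 -6 0;1 0 0 0 0 -12 0;1 0 0 0 0 -18 0;1 0 0 0 0 -24 0;1 0 0 0 0 -30 0;1 0 0 0 0 -36 0;1 0 0 0 0 -42 0;1 0 0 0 0 -48 0;1 0 0 0 0 -53 0;1 0 0 0 0 -56 0;1 0 0 0 0 -56 0;1 0 0 0 0 -56 0"
}}

```text
time_s: 10.95
eef_pos: [0.4764, 0.1298, 0.3358]
eef_rot: [0.242, -0.031, 0.97, 0.008]
wrist_force: [0.6, -0.4, -2.8]
opening: 0.65
grasp_force: 71.4
```

```bash
cat >> g.py <<'E'
def slot(t,y):
    c,ps={'o':((.398,-.3026),-2.6),'b':((.412,.290),-4.5)}[t]; ps=np.radians(ps)
    return np.array([c[0]-np.sin(ps)*y,c[1]+np.cos(ps)*y,0]),ps
E
python3 - <<'E'
from g import *
p,ps=slot('o',-.055); Rt=toolR(ps,0)
c=go(p+[0,0,.22],Rt); go(p+[0,0,.10],Rt,c); go(p+[0,0,.22],Rt)
E
python3 st.py
```

```text
shift [ 0.1505 -0.4811  0.0435] turn [ 1.62 28.01  6.19] rows 12.1
shift [0.   0.   0.12] turn [0. 0. 0.] rows 2.9
shift [ 0.1505 -0.4811  0.0435] turn [ 1.62 28.01  6.19] rows 12.1
F [ 0.61 -0.4  -2.78] T [-0.038  0.367  0.053] Ttool [-0.012  0.369 -0.053] pitch 28.0 q [ 0.01 -0.39  2.04  0.03  1.01 -1.64] pos [0.476 0.13  0.336]
```

Emit:
{"op": "servo_tool", "data": {
  "series": "1 0.005 -0.015 0.001 0 1 0.2;1 0.012 -0.04 0.004 0.1 2.3 0.5;1 0.023 -0.075 0.007 0.25 4.3 1;1 0.035 -0.112 0.01 0.4 6.5 1.4;1 0.047 -0.15 0.0135 0.5 8.7 1.9;1 0.059 -0.188 0.017 0.6 10.9 2.4;1 0.07 -0.225 0.02 0.75 13 2.9;1 0.082 -0.263 0.024 0.9 15.3 3.4;1 0.094 -0.3 0.027 1 17.4 3.9;1 0.106 -0.338 0.0305 1.1 19.6 4.3;1 0.117 -0.375 0.034 1.25 21.8 4.8;1 0.129 -0.413 0.037 1.4 24 5.3"
}}

```text
time_s: 11.95
eef_pos: [0.4079, -0.2914, 0.2417]
eef_rot: [0.034, 0.016, 0.999, 0.001]
wrist_force: [1.3, -0.9, -2.8]
opening: 0.646
grasp_force: 71.3
```

Emit:
{"op": "servo_tool", "data": {
  "series": "1 0 0 0 0 0 0;1 0 0 0 0 0 0"
}}

```text
time_s: 12.12
eef_pos: [0.4079, -0.2909, 0.2407]
eef_rot: [0.034, 0.017, 0.999, 0.002]
wrist_force: [0.6, 1.5, -2.6]
opening: 0.647
grasp_force: 71.3
```

Run:
```python
from g import *
p,ps=slot('o',-.055); Rt=toolR(ps,0)
go(p+[0,0,.20],Rt)
```

```text
shift [ 0.0125 -0.0672  0.0336] turn [0.34 3.92 0.69] rows 1.8
```

Emit:
{"op": "servo_tool", "data": {
  "series": "1 0.004 -0.025 0.012 0.1 1.5 0.2;1 0.009 -0.05 0.025 0.25 3 0.5;1 0.0125 -0.067 0.0336 0.34 3.9 0.7;1 0.0125 -0.067 0.0336 0.34 3.9 0.7;1 0.0105 -0.067 0.06 0.34 3.9 0.7;1 0.0085 -0.067 0.09 0.34 3.9 0.7;1 0.0065 -0.067 0.115 0.34 3.9 0.7;1 0.0055 -0.067 0.13 0.34 3.9 0.7;1 0.0055 -0.067 0.13 0.34 3.9 0.7;1 0.0055 -0.067 0.13 0.34 3.9 0.7"
}}

```text
time_s: 12.95
eef_pos: [0.41, -0.3541, 0.1115]
eef_rot: [0.001, 0.021, 1.0, -0.0]
wrist_force: [0.3, 0.3, -2.7]
opening: 0.645
grasp_force: 71.0
```

```bash
python3 st.py
python3 - <<'E'
from g import *
p,ps=slot('o',-.055); Rt=toolR(ps,0)
go(p+[0,0,.036],Rt)
s=cam('scene')
cv2.imwrite('pics/c3.png',cv2.resize(s['img'][220:350,100:240],None,fx=4.5,fy=4.5,interpolation=3)[...,::-1])
E
```

```text
F [ 0.3   0.26 -2.74] T [-0.028 -0.056 -0.004] Ttool [ 0.026 -0.058  0.004] pitch 0.1 q [-0.93  0.29  1.8   0.    1.05 -2.46] pos [ 0.41  -0.354  0.111]
shift [ 0.0145 -0.004   0.0694] turn [-0.04  0.11  0.24] rows 1.7
```

View pics/c3.png

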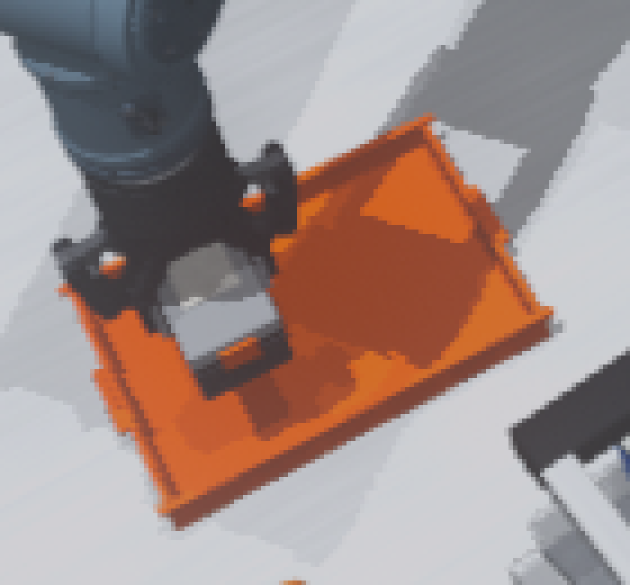

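The case at about (230,320) hangs level and square above the orange tray. I'll lower it gently.

Emit:
{"op": "servo_tool", "data": {
  "series": "1 0.007 -0.002 0.015 0 0 0;1 0.0145 -0.003 0.03 0 0 0;1 0.0145 -0.004 0.045 0 0 0;1 0.0145 -0.004 0.055 0 0 0;1 0.0145 -0.004 0.06 0 0 0;1 0.0145 -0.004 0.06 0 0 0;1 0.0145 -0.004 0.06 0 0 0"
}}

```text
time_s: 13.58
eef_pos: [0.3957, -0.3592, 0.0522]
eef_rot: [0.002, 0.021, 1.0, -0.002]
wrist_force: [-0.8, -0.5, -2.5]
opening: 0.646
grasp_force: 71.4
```

```bash
python3 st.py
```

```text
F [-0.8  -0.53 -2.45] T [ 0.019 -0.1    0.092] Ttool [-0.024 -0.099 -0.091] pitch 0.2 q [-0.96  0.37  1.84  0.    0.93 -2.49] pos [ 0.396 -0.359  0.052]
```

Emit:
{"op": "servo_tool", "data": {
  "series": "1 0 0 0.002 0 0 0;1 0 0 0.004 0 0 0;1 0 0 0.004 0 0 0"
}}

```text
time_s: 13.83
eef_pos: [0.3953, -0.3588, 0.0475]
eef_rot: [0.001, 0.021, 1.0, -0.001]
wrist_force: [-0.1, 0.5, -2.4]
opening: 0.653
grasp_force: 71.4
```

```bash
python3 st.py
```

```text
F [-0.08  0.5  -2.38] T [ 0.002 -0.064 -0.004] Ttool [-0.004 -0.064  0.004] pitch 0.2 q [-0.96  0.38  1.84  0.    0.92 -2.49] pos [ 0.395 -0.359  0.048]
```

Emit:
{"op": "servo_tool", "data": {
  "series": "1 0 0 0.002 0 0 0;1 0 0 0.003 0 0 0;1 0 0 0.003 0 0 0"
}}

```text
time_s: 14.08
eef_pos: [0.395, -0.3585, 0.044]
eef_rot: [0.001, 0.021, 1.0, -0.001]
wrist_force: [0.4, 0.3, -3.4]
opening: 0.645
grasp_force: 71.4
```

```bash
python3 st.py
```

```text
F [ 0.37  0.34 -3.42] T [-0.006 -0.051 -0.035] Ttool [ 0.004 -0.051  0.035] pitch 0.1 q [-0.96  0.38  1.84  0.    0.91 -2.49] pos [ 0.395 -0.359  0.044]
```

Emit:
{"op": "servo_tool", "data": {
  "series": "1 0 0 0.002 0 0 0;1 0 0 0.002 0 0 0;1 0 0 0.002 0 0 0"
}}

```text
time_s: 14.33
eef_pos: [0.395, -0.3586, 0.0421]
eef_rot: [0.001, 0.021, 1.0, -0.001]
wrist_force: [-0.9, 0.4, -3.2]
opening: 0.642
grasp_force: 71.4
```

Emit:
{"op": "servo_tool", "data": {
  "series": "1 0 0 0.002 0 0 0;1 0 0 0.002 0 0 0;1 0 0 0.002 0 0 0"
}}

```text
time_s: 14.58
eef_pos: [0.395, -0.3586, 0.0401]
eef_rot: [0.001, 0.021, 1.0, -0.001]
wrist_force: [0.2, 0.1, -3.7]
opening: 0.642
grasp_force: 71.4
```

```bash
python3 st.py
```

```text
F [ 0.25  0.11 -3.72] T [-0.013 -0.08   0.02 ] Ttool [ 0.01 -0.08 -0.02] pitch 0.1 q [-0.96  0.39  1.84  0.    0.9  -2.49] pos [ 0.395 -0.359  0.04 ]
```

Emit:
{"op": "servo_tool", "data": {
  "series": "1 0 0 0.002 0 0 0;1 0 0 0.002 0 0 0;1 0 0 0.002 0 0 0"
}}

```text
time_s: 14.83
eef_pos: [0.3955, -0.3589, 0.0392]
eef_rot: [0.001, 0.021, 1.0, -0.001]
wrist_force: [-0.7, 2.7, 4.9]
opening: 0.65
grasp_force: 72.2
```

Emit:
{"op": "servo_tool", "data": {
  "series": "1 0 0 0.002 0 0 0;1 0 0 0.002 0 0 0;1 0 0 0.002 0 0 0"
}}

```text
time_s: 15.08
eef_pos: [0.3955, -0.3589, 0.0391]
eef_rot: [0.001, 0.021, 1.0, -0.001]
wrist_force: [-6.8, 7.7, 25.0]
opening: 0.647
grasp_force: 74.6
```

```bash
python3 st.py
python3 - <<'E'
from g import *
t=cam('top'); P=cloud(t); m=(abs(P[...,0]-.395)<.09)&(abs(P[...,1]+.359)<.022)
s=cam('scene'); Q=cloud(s); n=(Q[...,0]>.42)&(Q[...,0]<.452)&(abs(Q[...,1]+.359)<.02)
print(np.sort(Q[n][:,2])[::20].round(3))
E
```

```text
F [-6.81  7.7  25.01] T [ 2.041  1.247 -0.112] Ttool [-1.986  1.332  0.114] pitch 0.1 q [-0.96  0.39  1.84  0.    0.9  -2.49] pos [ 0.396 -0.359  0.039]
[-0.002  0.009  0.019  0.032  0.046  0.049  0.051  0.052  0.053  0.054
  0.055  0.056  0.057  0.145  0.152  0.157  0.163  0.169  0.173  0.179
  0.183  0.185  0.187  0.199  0.206  0.21   0.216  0.22   0.223  0.227
  0.234  0.241  0.246  0.251  0.254  0.259  0.263  0.267  0.274  0.288
  0.292  0.334  0.343  0.349  0.354  0.357  0.36   0.362  0.364  0.366
  0.368  0.37   0.371  0.373  0.376  0.38 ]
```

Contact: the lid is at z=0.055, so the case is on the floor. I'll ease off and open part way.

Emit:
{"op": "servo_tool", "data": {
  "series": "1 0 0 -0.002 0 0 0;1 0 0 -0.002 0 0 0;-0.6 0 0 -0.002 0 0 0;-0.6 0 0 -0.002 0 0 0;-0.6 0 0 -0.002 0 0 0;-0.6 0 0 -0.002 0 0 0;-0.6 0 0 -0.002 0 0 0;-0.6 0 0 -0.002 0 0 0"
}}

```text
time_s: 15.85
eef_pos: [0.3951, -0.3587, 0.0381]
eef_rot: [0.001, 0.021, 1.0, -0.001]
wrist_force: [0.3, -0.4, -0.0]
opening: 0.798
grasp_force: 0.0
```

Emit:
{"op": "servo_tool", "data": {
  "series": "-0.6 0 0 -0.012 0 0 0;-0.6 0 0 -0.03 0 0 0;-0.6 0 0 -0.055 0 0 0;-1 0 0 -0.09 0 0 0;-1 0 0 -0.13 0 0 0;-1 0 0 -0.17 0 0 0;-1 0 0 -0.21 0 0 0;-1 0 0 -0.22 0 0 0;-1 0 0 -0.22 0 0 0"
}}

```text
time_s: 16.6
eef_pos: [0.396, -0.3601, 0.2639]
eef_rot: [0.004, 0.021, 1.0, -0.005]
wrist_force: [0.3, -0.6, -0.5]
opening: 0.998
grasp_force: 0.0
```

```bash
python3 st.py
python3 - <<'E'
from g import *
t=cam('top');s=cam('scene'); a=cv2.resize(t['img'][110:290,140:430],None,fx=2.7,fy=2.7,interpolation=3)
cv2.imwrite('pics/t4.png',a[...,::-1])
c=go([.51,-.04,.30],toolR(PSI,28)); go(C2+.15*EZ-.02*EX,toolR(PSI,28),c)
go(C2+.15*EZ-.02*EX,toolR(PSI,28))
P=cloud(t); m=(abs(P[...,0]-.395)<.075)&(abs(P[...,1]+.357)<.045)&(P[...,2]>.045)&(P[...,2]<.065); q=P[m]; print(cv2.minAreaRect(q[:,:2].astype(np.float32)),np.linalg.lstsq(np.c_[q[:,:2],np.ones(len(q))],q[:,2],rcond=None)[0],np.median(q[:,2]))
E
```

```text
F [ 0.29 -0.61 -0.51] T [-0.01  -0.    -0.001] Ttool [ 0.01  -0.001  0.001] pitch 0.5 q [-0.96  0.08  1.71  0.    1.34 -2.49] pos [ 0.396 -0.36   0.264]
shift [-0.0993  0.3222 -0.0474] turn [ -1.66 -27.82  -5.96] rows 8.2
shift [-0.0318  0.0191  0.0967] turn [0. 0. 0.] rows 2.5
shift [-0.1701  0.3492  0.0232] turn [ -1.66 -27.82  -5.96] rows 9.3
((0.44742876291275024, -0.342332124710083), (0.013766482472419739, 0.025860654190182686), 33.593902587890625) [-0.18027483 -0.28590065  0.03583282] 0.053642440816495274
```

View pics/t4.png

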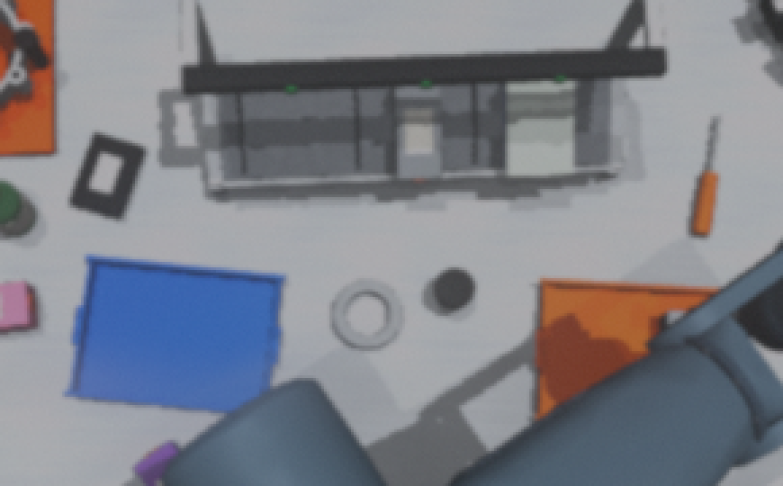

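The top crop shows case 1's end in the orange tray at (675,318), case 2 at (418,135) on the rack, and the bystanders undisturbed. On to case 2.

Emit:
{"op": "servo_tool", "data": {
  "series": "-1 -0.099 0.322 -0.047 -1.7 -27.8 -6;-1 -0.099 0.322 -0.047 -1.7 -27.8 -6;-1 -0.099 0.322 -0.047 -1.7 -27.8 -6;-1 -0.099 0.322 -0.047 -1.7 -27.8 -6;-1 -0.099 0.322 -0.047 -1.7 -27.8 -6;-1 -0.099 0.322 -0.047 -1.7 -27.8 -6;-1 -0.099 0.322 -0.047 -1.7 -27.8 -6;-1 -0.099 0.322 -0.047 -1.7 -27.8 -6;-1 -0.099 0.322 -0.047 -1.7 -27.8 -6;-1 -0.099 0.322 -0.047 -1.7 -27.8 -6;-1 -0.099 0.322 -0.047 -1.7 -27.8 -6"
}}

```text
time_s: 17.62
eef_pos: [0.5063, -0.0401, 0.3028]
eef_rot: [0.24, -0.032, 0.97, 0.009]
wrist_force: [-0.5, -0.0, 0.0]
opening: 1.001
grasp_force: 0.0
```

```bash
python3 st.py
python3 - <<'E'
from g import *
c=go(C2+.15*EZ-.02*EX,toolR(PSI,28)); go(C2+.05*EZ,toolR(PSI,28)); go(C2+.002*EZ,toolR(PSI,28))
E
```

```text
F [-0.47 -0.03  0.05] T [0.002 0.214 0.036] Ttool [-0.031  0.214 -0.024] pitch 27.8 q [-0.46 -0.33  2.06  0.28  1.   -2.2 ] pos [ 0.506 -0.04   0.303]
shift [-0.0342  0.0186  0.0949] turn [ 0.19 -0.22  0.08] rows 2.5
shift [-0.0546  0.0182  0.1948] turn [ 0.19 -0.22  0.08] rows 4.9
shift [-0.0547  0.0181  0.2428] turn [ 0.19 -0.22  0.08] rows 6.0
```

Emit:
{"op": "servo_tool", "data": {
  "series": "-1 -0.011 0.006 0.032 0 0 0;-1 -0.022 0.012 0.064 0 0 0;-1 -0.034 0.0185 0.095 0 0 0;-1 -0.034 0.0185 0.095 0 0 0;-1 -0.04 0.0185 0.125 0 0 0;-1 -0.05 0.018 0.16 0 0 0;-1 -0.0545 0.018 0.185 0 0 0;-1 -0.0545 0.018 0.195 0 0 0;-1 -0.0545 0.018 0.195 0 0 0;-1 -0.0545 0.018 0.195 0 0 0"
}}

```text
time_s: 18.45
eef_pos: [0.6441, -0.0149, 0.1575]
eef_rot: [0.24, -0.031, 0.97, 0.008]
wrist_force: [0.0, -1.2, 0.7]
opening: 1.006
grasp_force: 0.0
```

```bash
python3 st.py
python3 - <<'E'
from g import *
go(C2+.003*EZ,toolR(PSI,28))
s=cam('scene')
cv2.imwrite('pics/c5.png',cv2.resize(s['img'][220:330,260:400],None,fx=5.4,fy=5.4,interpolation=3)[...,::-1])
E
```

```text
F [ 0.02 -1.15  0.75] T [0.041 0.257 0.046] Ttool [-0.071  0.254 -0.013] pitch 27.8 q [-0.28  0.2   1.88  0.28  0.62 -2.11] pos [ 0.644 -0.015  0.157]
shift [0.0007 0.0027 0.0483] turn [ 0.06 -0.16 -0.11] rows 1.2
```

View pics/c5.png

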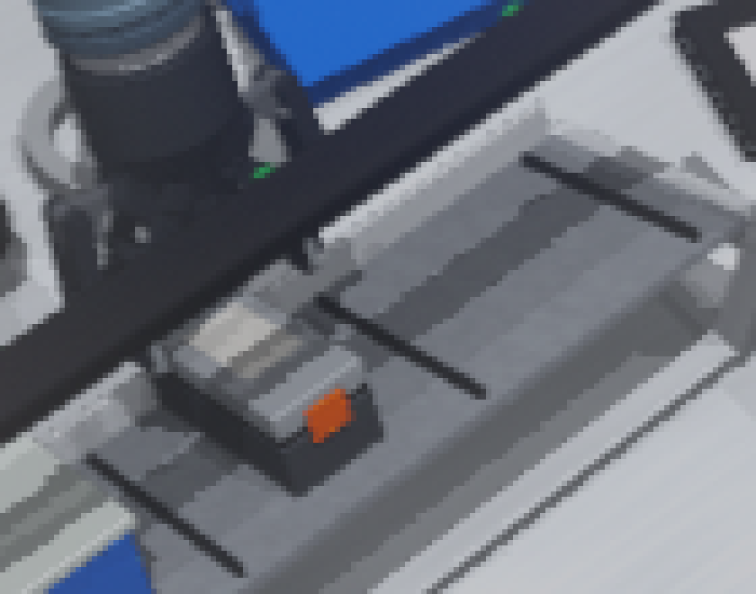

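The fingertips show at (305,250) and (155,355), either side of case 2 at (250,370). Descend and grip.

Emit:
{"op": "servo_tool", "data": {
  "series": "-1 0 0.002 0.015 0 0 0;-1 0 0.003 0.03 0 0 0;-1 0 0.003 0.04 0 0 0;-1 0 0.003 0.048 0 0 0;-1 0 0.003 0.048 0 0 0"
}}

```text
time_s: 18.92
eef_pos: [0.6671, -0.009, 0.1153]
eef_rot: [0.241, -0.031, 0.97, 0.009]
wrist_force: [-0.8, -0.4, 0.8]
opening: 0.996
grasp_force: 0.0
```

```bash
python3 st.py
python3 - <<'E'
from g import *
go(C2,toolR(PSI,28))
E
```

```text
F [-0.76 -0.38  0.84] T [-0.001  0.227 -0.007] Ttool [-0.009  0.227  0.013] pitch 27.9 q [-0.26  0.31  1.84  0.3   0.54 -2.11] pos [ 0.667 -0.009  0.115]
shift [ 0.0017 -0.0017  0.0031] turn [ 0.09 -0.08 -0.01] rows 0.1
```

Emit:
{"op": "servo_tool", "data": {
  "series": "1 0 0 0 0 0 0;1 0 0 0 0 0 0;1 0 0 0 0 0 0;1 0 0 0 0 0 0;1 0 0 0 0 0 0;1 0 0 0 0 0 0;1 0 0 0 0 0 0;1 0 0 0 0 0 0"
}}

```text
time_s: 19.58
eef_pos: [0.6677, -0.009, 0.117]
eef_rot: [0.242, -0.032, 0.97, 0.008]
wrist_force: [-4.5, -1.1, 6.2]
opening: 0.647
grasp_force: 63.7
```

Emit:
{"op": "servo_tool", "data": {
  "series": "1 0 0 -0.008 0 0 0;1 0 0 -0.02 0 0 0;1 0 0 -0.035 0 0 0;1 0.003 0 -0.05 0 0 0;1 0.006 0 -0.065 0 0 0;1 0.01 0 -0.08 0 0 0;1 0.015 0 -0.1 0 0 0;1 0.02 0 -0.12 0 0 0;1 0.02 0 -0.14 0 0 0;1 0.02 0 -0.15 0 0 0;1 0.02 0 -0.15 0 0 0;1 0.02 0 -0.15 0 0 0"
}}

```text
time_s: 20.58
eef_pos: [0.5797, -0.0148, 0.2394]
eef_rot: [0.242, -0.032, 0.97, 0.008]
wrist_force: [0.4, -0.2, -0.6]
opening: 0.647
grasp_force: 65.3
```

```bash
python3 st.py
python3 - <<'E'
from g import *
go([.48,.05,.33],toolR(PSI,28))
E
```

```text
F [ 0.45 -0.22 -0.55] T [-0.047  0.304 -0.067] Ttool [0.055 0.307 0.047] pitch 28.0 q [-0.32 -0.07  1.98  0.25  0.79 -2.1 ] pos [ 0.58  -0.015  0.239]
shift [ 0.0415  0.0713 -0.1307] turn [0.05 0.03 0.02] rows 3.7
```

Lighter, so probably empty; the shake has to confirm it.

Emit:
{"op": "servo_tool", "data": {
  "series": "1 0.01 0.016 -0.03 0 0 0;1 0.02 0.033 -0.06 0 0 0;1 0.03 0.05 -0.09 0 0 0;1 0.041 0.07 -0.12 0 0 0;1 0.041 0.071 -0.13 0 0 0;1 0.041 0.071 -0.13 0 0 0;1 0.041 0.071 -0.13 0 0 0"
}}

```text
time_s: 21.17
eef_pos: [0.4784, 0.0496, 0.3341]
eef_rot: [0.242, -0.032, 0.97, 0.008]
wrist_force: [0.2, -0.3, -2.0]
opening: 0.648
grasp_force: 65.4
```

```bash
python3 st.py
```

```text
F [ 0.2  -0.26 -2.03] T [-0.074  0.271 -0.004] Ttool [ 0.052  0.276 -0.023] pitch 28.0 q [-0.23 -0.44  2.07  0.16  1.05 -1.92] pos [0.478 0.05  0.334]
```

Emit:
{"op": "servo_tool", "data": {
  "series": "1 0 0 0 0 6 0;1 0 0 0 0 12 0;1 0 0 0 0 18 0;1 0 0 0 0 24 0;1 0 0 0 0 30 0;1 0 0 0 0 36 0;1 0 0 0 0 42 0;1 0 0 0 0 48 0;1 0 0 0 0 53 0;1 0 0 0 0 56 0;1 0 0 0 0 56 0;1 0 0 0 0 56 0"
}}

```text
time_s: 22.17
eef_pos: [0.4786, 0.0492, 0.3312]
eef_rot: [-0.244, -0.032, 0.969, -0.007]
wrist_force: [-0.2, 0.2, -1.5]
opening: 0.646
grasp_force: 65.3
```

Emit:
{"op": "servo_tool", "data": {
  "series": "1 0 0 0 0 0 0;1 0 0 0 0 0 0;1 0 0 0 0 0 0;1 0 0 0 0 0 0;1 0 0 0 0 0 0"
}}

```text
time_s: 22.58
eef_pos: [0.4779, 0.0497, 0.3352]
eef_rot: [-0.241, -0.032, 0.97, -0.007]
wrist_force: [0.5, 1.0, -1.5]
opening: 0.649
grasp_force: 65.3
```

```bash
python3 st.py
```

```text
F [ 0.46  1.01 -1.52] T [ 0.025 -0.398 -0.033] Ttool [-0.015 -0.399  0.03 ] pitch -27.9 q [-0.1   0.24  1.44 -0.08  1.94 -1.74] pos [0.478 0.05  0.335]
```

Emit:
{"op": "servo_tool", "data": {
  "series": "1 0 0 0 0 -6 0;1 0 0 0 0 -12 0;1 0 0 0 0 -18 0;1 0 0 0 0 -22 0;1 0 0 0 0 -25 0;1 0 0 0 0 -25 0;1 0 0 0 0 -25 0;1 0 0 0 0 -25 0;1 0 0 0 0 -25 0;1 0 0 0 0 -25 0"
}}

```text
time_s: 23.42
eef_pos: [0.4783, 0.0496, 0.3342]
eef_rot: [-0.027, -0.033, 0.999, -0.0]
wrist_force: [-0.3, 0.8, -0.8]
opening: 0.648
grasp_force: 65.3
```

```bash
python3 st.py
```

```text
F [-0.29  0.83 -0.84] T [-0.032 -0.059  0.039] Ttool [ 0.038 -0.057 -0.037] pitch -3.1 q [-0.14 -0.05  1.7  -0.01  1.55 -1.77] pos [0.478 0.05  0.334]
```

Emit:
{"op": "servo_tool", "data": {
  "series": "1 0 0 0 0 -6 0;1 0 0 0 0 -12 0;1 0 0 0 0 -18 0;1 0 0 0 0 -24 0;1 0 0 0 0 -29 0;1 0 0 0 0 -31 0;1 0 0 0 0 -31 0;1 0 0 0 0 -31 0;1 0 0 0 0 -31 0;1 0 0 0 0 -31 0;1 0 0 0 0 -31 0;1 0 0 0 0 -31 0"
}}

```text
time_s: 24.42
eef_pos: [0.4783, 0.0496, 0.3345]
eef_rot: [0.241, -0.032, 0.97, 0.009]
wrist_force: [-0.2, -0.1, -0.9]
opening: 0.647
grasp_force: 65.3
```

```bash
python3 st.py
```

```text
F [-0.21 -0.08 -0.92] T [ 0.014  0.299 -0.021] Ttool [-0.02   0.297  0.034] pitch 27.9 q [-0.23 -0.44  2.07  0.16  1.05 -1.92] pos [0.478 0.05  0.335]
```

Emit:
{"op": "servo_tool", "data": {
  "series": "1 0 0 0 0 6 0;1 0 0 0 0 12 0;1 0 0 0 0 18 0;1 0 0 0 0 22 0;1 0 0 0 0 25 0;1 0 0 0 0 25 0;1 0 0 0 0 25 0;1 0 0 0 0 25 0;1 0 0 0 0 25 0;1 0 0 0 0 25 0"
}}

```text
time_s: 25.25
eef_pos: [0.4776, 0.0497, 0.3347]
eef_rot: [0.026, -0.033, 0.999, 0.001]
wrist_force: [0.7, 0.4, -1.5]
opening: 0.652
grasp_force: 65.3
```

```bash
python3 st.py
```

```text
F [ 0.67  0.45 -1.53] T [-0.019 -0.031  0.005] Ttool [ 0.02  -0.03  -0.006] pitch 3.0 q [-0.15 -0.13  1.77  0.01  1.45 -1.79] pos [0.478 0.05  0.335]
```

Emit:
{"op": "servo_tool", "data": {
  "series": "1 0 0 0 0 6 0;1 0 0 0 0 12 0;1 0 0 0 0 18 0;1 0 0 0 0 24 0;1 0 0 0 0 29 0;1 0 0 0 0 31 0;1 0 0 0 0 31 0;1 0 0 0 0 31 0;1 0 0 0 0 31 0;1 0 0 0 0 31 0"
}}

```text
time_s: 26.08
eef_pos: [0.4778, 0.0496, 0.3353]
eef_rot: [-0.241, -0.032, 0.97, -0.007]
wrist_force: [0.2, 0.5, -1.2]
opening: 0.645
grasp_force: 65.3
```

Emit:
{"op": "servo_tool", "data": {
  "series": "1 0 0 0 0 -6 0;1 0 0 0 0 -12 0;1 0 0 0 0 -18 0;1 0 0 0 0 -24 0;1 0 0 0 0 -30 0;1 0 0 0 0 -36 0;1 0 0 0 0 -42 0;1 0 0 0 0 -48 0;1 0 0 0 0 -53 0;1 0 0 0 0 -56 0;1 0 0 0 0 -56 0;1 0 0 0 0 -56 0"
}}

```text
time_s: 27.08
eef_pos: [0.4772, 0.0496, 0.3352]
eef_rot: [0.242, -0.031, 0.97, 0.008]
wrist_force: [-0.1, -0.1, -1.2]
opening: 0.649
grasp_force: 65.3
```

```bash
python3 st.py
python3 - <<'E'
from g import *
for t,y in(('b',-.055),('b',.055),('o',.055)):
  p,ps=slot(t,y); print(t,p); go(p+[0,0,.20],toolR(ps,0))
E
```

```text
F [-0.13 -0.14 -1.2 ] T [-0.021  0.296 -0.028] Ttool [0.015 0.297 0.024] pitch 28.0 q [-0.23 -0.44  2.07  0.16  1.05 -1.92] pos [0.477 0.05  0.335]
b [0.40768475 0.23516955 0.        ]
shift [0.1114 0.1896 0.0873] turn [ 2.04 27.95  8.04] rows 5.7
b [0.41631525 0.34483045 0.        ]
shift [0.0975 0.2985 0.0947] turn [ 2.04 27.95  8.04] rows 7.9
o [ 0.40049496 -0.24765662  0.        ]
shift [ 0.1452 -0.2917  0.069 ] turn [ 1.57 27.97  6.18] rows 8.0
```

The weight averages about 1.3 N and the moment doesn't jump, so case 2 is empty and goes in the blue tray. It's the only case there, so I'll use the tray's middle.

Run:
```python
from g import *
p,ps=slot('b',0); print(p); go(p+[0,0,.20],toolR(ps,0))
```

```text
[0.412 0.29  0.   ]
shift [0.1045 0.2441 0.091 ] turn [ 2.04 27.95  8.04] rows 6.7
```

Emit:
{"op": "servo_tool", "data": {
  "series": "1 0.006 0.015 0.005 0.1 1.7 0.5;1 0.016 0.037 0.014 0.3 4.2 1.2;1 0.029 0.068 0.025 0.6 7.8 2.2;1 0.042 0.098 0.036 0.8 11.2 3.2;1 0.054 0.127 0.047 1.1 14.5 4.2;1 0.067 0.156 0.058 1.3 17.9 5.1;1 0.079 0.185 0.069 1.5 21.2 6.1;1 0.089 0.21 0.078 1.7 24 6.9;1 0.098 0.23 0.086 1.9 26.4 7.6;1 0.1045 0.244 0.091 2 28 8;1 0.1045 0.244 0.091 2 28 8;1 0.1045 0.244 0.091 2 28 8"
}}

```text
time_s: 28.08
eef_pos: [0.4129, 0.2905, 0.205]
eef_rot: [-0.001, 0.038, 0.999, -0.0]
wrist_force: [0.9, -0.3, -1.0]
opening: 0.649
grasp_force: 65.3
```

```bash
python3 st.py
python3 - <<'E'
from g import *
p,ps=slot('b',0); go(p+[0,0,.034],toolR(ps,0))
E
```

```text
F [ 0.92 -0.26 -1.02] T [ 0.016  0.01  -0.005] Ttool [-0.015  0.012  0.005] pitch -0.1 q [ 0.38  0.08  1.83  0.    1.24 -1.12] pos [0.413 0.291 0.205]
shift [ 0.0004 -0.0005  0.165 ] turn [-0.03 -0.15  0.18] rows 4.0
```

Emit:
{"op": "servo_tool", "data": {
  "series": "1 0 0 0.01 0 0 0;1 0 0 0.03 0 0 0;1 0 0 0.06 0 0 0;1 0 0 0.09 0 0 0;1 0 0 0.12 0 0 0;1 0 0 0.14 0 0 0;1 0 0 0.15 0 0 0;1 0 0 0.156 0 0 0;1 0 0 0.158 0 0 0;1 0 0 0.16 0 0 0;1 0 0 0.161 0 0 0;1 0 0 0.161 0 0 0"
}}

```text
time_s: 29.08
eef_pos: [0.4131, 0.2905, 0.0455]
eef_rot: [0.0, 0.039, 0.999, 0.001]
wrist_force: [1.0, 0.3, -1.2]
opening: 0.652
grasp_force: 65.3
```

Emit:
{"op": "servo_tool", "data": {
  "series": "1 0 0 0.001 0 0 0;1 0 0 0.002 0 0 0;1 0 0 0.002 0 0 0"
}}

```text
time_s: 29.33
eef_pos: [0.4124, 0.2903, 0.0427]
eef_rot: [-0.001, 0.038, 0.999, 0.001]
wrist_force: [-0.1, -0.1, -2.0]
opening: 0.648
grasp_force: 65.3
```

Emit:
{"op": "servo_tool", "data": {
  "series": "1 0 0 0.002 0 0 0;1 0 0 0.002 0 0 0;1 0 0 0.002 0 0 0"
}}

```text
time_s: 29.58
eef_pos: [0.4121, 0.2902, 0.0403]
eef_rot: [-0.001, 0.039, 0.999, 0.0]
wrist_force: [-0.1, -0.6, -1.1]
opening: 0.648
grasp_force: 65.3
```

Emit:
{"op": "servo_tool", "data": {
  "series": "1 0 0 0.0015 0 0 0;1 0 0 0.0015 0 0 0;1 0 0 0.0015 0 0 0"
}}

```text
time_s: 29.83
eef_pos: [0.4122, 0.2902, 0.0389]
eef_rot: [-0.001, 0.039, 0.999, 0.0]
wrist_force: [-1.2, 0.0, -1.7]
opening: 0.645
grasp_force: 65.3
```

Emit:
{"op": "servo_tool", "data": {
  "series": "1 0 0 0.001 0 0 0;1 0 0 0.001 0 0 0;1 0 0 0.001 0 0 0"
}}

```text
time_s: 30.08
eef_pos: [0.4123, 0.2903, 0.0387]
eef_rot: [-0.001, 0.038, 0.999, 0.0]
wrist_force: [-3.6, -2.2, 6.6]
opening: 0.652
grasp_force: 66.2
```

Contact. Release and withdraw.

Emit:
{"op": "servo_tool", "data": {
  "series": "-0.6 0 0 0 0 0 0;-0.6 0 0 0 0 0 0;-0.6 0 0 0 0 0 0;-0.6 0 0 0 0 0 0;-0.6 0 0 0 0 0 0;-0.6 0 0 0 0 0 0;-0.6 0 0 -0.012 0 0 0;-0.6 0 0 -0.03 0 0 0;-0.6 0 0 -0.055 0 0 0;-0.6 0 0 -0.09 0 0 0;-0.6 0 0 -0.13 0 0 0;-0.6 0 0 -0.17 0 0 0"
}}

```text
time_s: 31.08
eef_pos: [0.4118, 0.2898, 0.2101]
eef_rot: [-0.001, 0.039, 0.999, 0.0]
wrist_force: [1.3, 0.2, 0.3]
opening: 0.801
grasp_force: 0.0
```

Emit:
{"op": "servo_tool", "data": {
  "series": "-0.6 0 -0.02 -0.04 0 0 0;-0.6 0 -0.05 -0.08 0 0 0;-0.6 0 -0.09 -0.1 0 0 0;-0.6 0 -0.13 -0.1 0 0 0;-0.6 0 -0.17 -0.1 0 0 0;-0.6 0 -0.21 -0.1 0 0 0;-0.6 0 -0.25 -0.1 0 0 0;-0.6 0 -0.25 -0.1 0 0 0;-0.6 0 -0.25 -0.1 0 0 0;-0.6 0 -0.25 -0.1 0 0 0"
}}

```text
time_s: 31.92
eef_pos: [0.3934, 0.0406, 0.3084]
eef_rot: [-0.0, 0.039, 0.999, 0.001]
wrist_force: [0.4, 1.1, 0.0]
opening: 0.8
grasp_force: 0.0
```

```bash
python3 st.py
python3 - <<'E'
from g import *
s=cam('scene'); cv2.imwrite('pics/s6.png',cv2.resize(s['img'],(784,588),interpolation=3)[...,::-1])
E
```

```text
F [0.37 1.1  0.02] T [ 0.003 -0.067 -0.005] Ttool [-0.009 -0.066  0.005] pitch -0.0 q [-0.2  -0.29  1.95  0.    1.48 -1.69] pos [0.393 0.041 0.308]
```

View pics/s6.png

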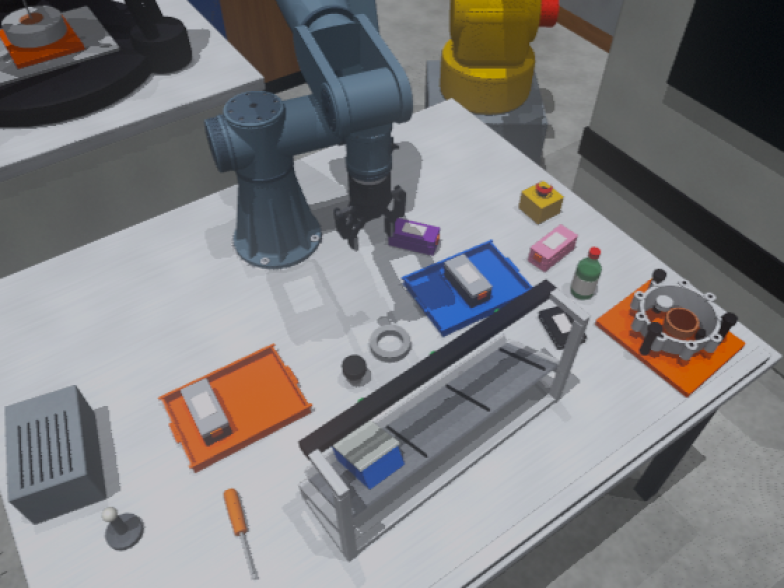

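Both cases lie flat: the loaded one in the orange tray at (205,410), the empty one in the blue tray at (468,280). The bystanders are in place and the gripper is clear, so I'm handing in.

```bash
python3 -c "
from bench import ctrl; print(ctrl.hand_in())"
```

```text
the job is handed in; nothing more can be done
None
```

Job handed in: case 1 (about 3.4 N, rolling weight felt) is in the orange hold tray and case 2 (about 1.3 N, no rolling weight) is in the blue returns tray, both set down flat, with nothing else seen to have moved; no verdict came back at hand-in.

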